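# Index the setting master under the comparator gauge

### The job

The dial gauge stands on a fitting that has just been measured and must now be checked on its setting master, the plain smooth steel cylinder that sits one nest to the left or right of it on the index table. Lift the gauge head well clear by its knob, turn the index table one station by its pegs, the way that brings the master under the gauge, until the spring detent has dropped in, then lower the head fully onto its stop so that the spindle stands on the master. Keep the master and all fittings standing in their nests, do not jam the gauge into them, and leave the oil bottle, loupe and hex key where they are.

Things in the scene. Friction and masses are not known exactly. Their poses are not given: they have to be found in the camera images.
- comparator: Fixed stand: grey base 285 x 190 x 16 mm, round index table in front, square steel column (28 x 36 mm, top 188 mm above the bench) behind. Origin on the bench under the table's pivot; x points from the pivot to gauge and column (away from the robot, up to 0.35 rad askew), y left, z up. Spindle axis at x = 58 mm, column at 147 mm; detent block at y = 120 to 155 mm, 50 mm high.
- index_table (a joint): Turn of the index table, rad, 0 at the start, counter-clockwise from above positive, free both ways. A spring ball in the block on the left drops into six V notches in the rim, 1.047 rad apart: released within 0.05 rad of a notch the table pulls itself home, elsewhere it stays as left. About 0.5 N m (6 N at a peg) turns it out of a notch.
- table_top (a point): Centre of the table's top face, on the pivot, 42 mm above the bench; z up; axes turn with the table and match the comparator's at joint 0. Disc 210 mm across. Six nests 58 mm out, at 0, 60 .. 300 degrees from x: rings 42 mm outside, 33 inside, 4 high; the parts stand on the disc inside them. Hub screw in the middle 18 mm high.
- peg (a point): One of six alike upright black pegs for turning the table, 20 mm above the table's top; this one at 150 degrees. They are 14 mm round, 36 mm tall (top 78 mm above the bench), 90 mm from the pivot at 30, 90, 150, 210, 270, 330 degrees in the table_top frame, midway between nests.
- gauge_head (a joint): Height of the gauge head on its column, m: 0 = down on its stop (start), 0.030 = top of its travel. It slides vertically, is counterbalanced, stays where it is left and takes about 5 N to move up or down.
- lift_knob (a point): Middle of the black lift knob on top of the gauge head: upright, 21 to 24 mm round, 34 mm tall, this point 17 mm below its top and 191 mm above the bench when the head is down; it rises with the head. Free all round from 12 mm below this point up. At x = 100 mm in the comparator frame, 42 mm behind the spindle. z up, x as the comparator's.
- spindle (a joint): Stroke of the gauge spindle in the head, m, up positive: -0.004 = hanging free, 0 = reading zero: head on its stop and spindle on a 23 mm tall part. A light spring (under 1 N) presses it down.
- contact_face (a point): Centre of the flat contact (14 mm round) at the spindle's lower end, under the dial gauge (60 mm dial that faces the robot); at the start it rests on a fitting, 65 mm above the bench. With the head fully up it is 26 mm above the parts.
- master: The setting master: plain smooth ground steel cylinder without hexagon or bore, 30 mm round, 23 mm tall, with one shallow groove, 110 g, loose. It stands in the nest next to the gauge on one side or the other (60 or -60 degrees in the comparator frame). Origin: centre of its underside, z up.
- fitting_a: One of four alike turned steel fittings, the one under the gauge at the start: hexagonal flange (23 mm across flats) about half-way up, round ends, a bore in its top; 23 mm tall, 36 g, loose. Origin: centre of its underside, z up.
- fitting_b: One of four alike turned steel fittings, in the nest next to the gauge on the side where the master is not: hexagonal flange (23 mm across flats) about half-way up, round ends, a bore in its top; 23 mm tall, 36 g, loose. Origin: centre of its underside, z up.
- fitting_c: One of four alike turned steel fittings, in the second nest from the gauge, on the left: hexagonal flange (23 mm across flats) about half-way up, round ends, a bore in its top; 23 mm tall, 36 g, loose. Origin: centre of its underside, z up.
- fitting_d: One of four alike turned steel fittings, in the second nest from the gauge, on the right: hexagonal flange (23 mm across flats) about half-way up, round ends, a bore in its top; 23 mm tall, 36 g, loose. Origin: centre of its underside, z up.
- oil_bottle: Bystander: white dropper bottle with a blue cap, 34 mm round, 105 mm tall, standing right of the stand. Origin: centre of its underside.
- loupe: Bystander: black waisted eye loupe, 36 mm round, 35 mm tall, standing right of the stand. Origin: centre of its underside.
- hex_key: Bystander: black L-shaped hex key, 32 x 79 x 7 mm, lying left of the stand. Origin: under its centre.
Not all that is in view belongs to the job. What is shaped like the fitting_b but orange is not meant. Leave any green look-alike of the fitting_d alone.

How it is judged:
By the outcome, as a careful person would: the job done as asked, in the order asked, and still so for the second after the job is handed in, with the robot touching nothing.
It also fails if it takes over 51 s, if anything falls off the work surface, if the arm or the gripper's body presses on something with over 40 N, if the wrist force passes 120 N, or if a joint passes its speed limit or range.

### The arm

A 7-joint arm with a two-finger parallel gripper is mounted at the origin on a cart in front of the work surface, level with it; the furniture and walls round the work are solid. World frame = base frame: x ahead of the robot, y to its left, z up, the work surface at z = 0. Lengths are in m, angles in rad, forces in N, time in s.
With the tool pointing down it reaches from about 0.35 to 0.9 m from the base axis. Payload 8.1 kg.
Tool frame: the origin (TCP) lies on the centre line of the jaws, within the pads' length; the fingertips stand 19 mm ahead of it and the grasp point (between the pads) is the TCP (arm.tip_reach is the distance from the TCP to the fingertips, in m); z points along the fingers, y is the line along which they close (so a half turn about z gives the same grasp; the last joint's range is limited). The gripper opens to 92 mm and grips with 3 to 60 N. Pads are 19 mm wide; open, the fingers measure 130 mm over their backs; the gripper's body (75 mm by 190 mm) begins 47 mm behind the grasp point.
Start: joints at [1.09, 0.434, 0.025, 1.573, -0.012, 1.134, -0.075], TCP at [0.231, -0.581, 0.246] pointing down, gripper open.
Joint ranges: [-2.62, 2.62], [-0.44, 2.09], [-1.27, 1.32], [0.08, 2.57], [-1.32, 4.46], [0.12, 2], [-2.74, 2.74]. Speed limits (rad/s): [2.22, 2.22, 3.01, 3.01, 3.14, 3.14, 3.14].

### API

Orientations are given as a rotation vector (axis times angle).
In Python, from cell import arm gives the robot as it stands.
- The arm moves only by the tool arm_command, never from a script. Its argument "targets" is a list that holds one entry, the list of rows, each a list of 6 numbers: the shift along the tool's x, y, z in m, then the turn, a rotation vector about the tool's x, y, z in rad. A call has 1 to 10 rows; each row shifts and turns the commanded pose from where the row before left it, along the tool's axes as they then stand; what a row does not reach is not made up. A row lasts 1/8 s, in which the tool goes at most 62.5 mm and 10.7 degrees, less where a joint would pass 70% of its speed; a pose out of reach is approached as far as the arm can. A call with a gripper value outside its range is refused whole. "jaw" is the finger opening in m, from 0 to 0.0918, set as the call begins (left out, the last holds). The fingers move at their own pace and stop on an object; "newtons" is the grip in N (left out, the last holds). Time passes only in rows, so rows that do not move let the fingers close. It gives the time, the measured TCP pose, the force, the opening and the grip force at its end, in the units of the state.
- arm.observe(): the state, without advancing time (a new reading comes with each control period).
- arm.get_image(name): name is "side" or "top" or "wrist"; returns a dict with "pixels" (420x560x3 uint8, red, green, blue), "z_map" (420x560 float32, m along the optical axis (not along the pixel's ray), 0 where there is no reading), "fx", "fy", "cx", "cy" (pixels), "xyz" and "rotation" of the camera in the world; the wrist camera has in their place "T_tool_cam" (4x4, takes a point from camera to tool coordinates, whose origin is the TCP and whose axes are the flange's). Camera axes: x right, y down, z forward; pixel columns grow to the right and rows downward; lengths in m; the calibration is good to about 2 mm. A picture is of the moment at which its call begins: read the wrist's pose just before it.
- arm.sign_off(): hands the job in; it is judged then, once.
The state is a dict: "clock": time; "joints": joint angles; "dq": joint speeds; "joint_efforts": joint torques, N m; "position": TCP position; "ee_rot": TCP orientation; "force": force on the tool from outside, world axes, zero at the start; "ft_torque": the same for the moment, N m; "width": opening from 0.0 (shut) to 1.0 (fully open); "gripper_force": force on a finger pad.
Only numpy, scipy, OpenCV 4.12 (cv2) and the standard library are available. Lean on these libraries where they do the work, as an engineer would, in place of code of your own. Each camera call takes 0.05 s, during which the arm holds its last target. There are 200 camera calls.

## Working session

There is one attempt and no reset: what is moved stays moved. The work goes in short steps, Python scripts to look and compute and a tool call to move; the robot and the scene stay as the last step left them, time stands still between calls to the robot, and variables do not carry over. Pictures are saved under pics/ and viewed, at most 10 in all, crops included, and the job is handed in when it is done.

Besides the shell and the picture viewer there is one more tool, called after "Emit:" as name(argument=value, ...), one argument or row to a line, values as JSON. arm_command: Moves the arm, as the interface text tells. Its arguments: {"type":"object","properties":{"targets":{"type":"array","items":{"type":"array","items":{"type":"array","items":{"type":"number"}}}},"jaw":{"type":"number"},"newtons":{"type":"number"}},"required":["targets"]}

```bash
mkdir -p pics; cat > h.py <<'E'
import numpy as np,cv2
from cell import arm
from scipy.spatial.transform import Rotation as R
def rot(r):
    r=np.array(r,float); return r if r.shape==(3,3) else (R.from_rotvec(r).as_matrix() if r.size==3 else R.from_quat(r).as_matrix())
def cloud(im,Rc=None,t=None):
    z=im["z_map"]; v,u=np.mgrid[:z.shape[0],:z.shape[1]]
    p=np.stack([(u-im["cx"])/im["fx"]*z,(v-im["cy"])/im["fy"]*z,z],-1)
    return p@rot(im["rotation"]).T+np.array(im["xyz"])
def save(n,px): cv2.imwrite("pics/"+n,cv2.cvtColor(px,cv2.COLOR_RGB2BGR))
E
python3 - <<'E'
from h import *
s=arm.observe(); print({k:np.round(v,3) for k,v in s.items()})
a=arm.get_image("side");b=arm.get_image("top")
for n,i in (("side",a),("top",b)):
    print(n,i["fx"],i["cx"],i["xyz"],np.round(i["rotation"],3).tolist()); np.save(n+".npy",i,allow_pickle=True)
save("side.png",a["pixels"]);save("top.png",b["pixels"])
E
```

```text
{'clock': np.float64(0.0), 'joints': array([ 1.09 ,  0.435,  0.025,  1.574, -0.012,  1.134, -0.075]), 'dq': array([0.   , 0.   , 0.   , 0.001, 0.   , 0.001, 0.002]), 'joint_efforts': array([-0.0000e+00, -6.6785e+01,  9.8600e-01, -3.1445e+01, -6.0000e-02,
        4.3000e-02,  0.0000e+00]), 'position': array([ 0.23 , -0.581,  0.245]), 'ee_rot': array([-3.084e+00, -5.900e-01,  1.000e-03]), 'force': array([0.26 , 0.096, 1.238]), 'ft_torque': array([ 0.03 , -0.047,  0.026]), 'gripper_force': np.float64(0.0), 'width': np.float64(0.996)}
side 442.212061284989 286.6388735537381 [ 0.49322309 -0.74012091  0.56915842] [-2.089, 0.19, -0.112]
top 493.75668854224955 286.26527450710125 [0.45699086 0.01694169 1.35403891] [-2.169, 2.139, -0.169]
```

View pics/top.png

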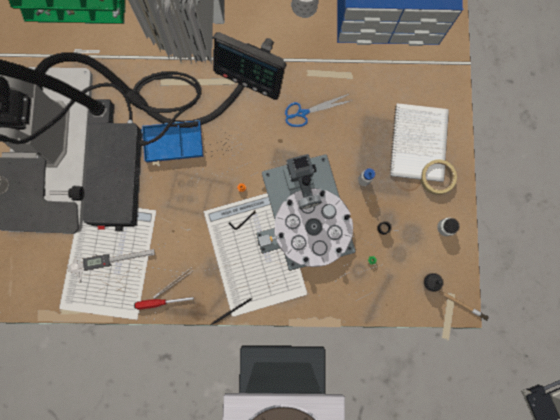

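View pics/side.png

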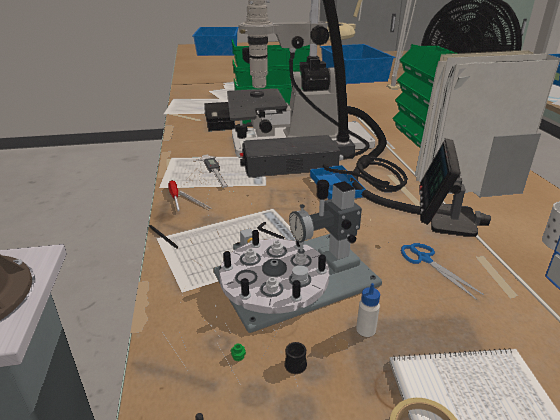

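Top view: index table centred near (313,228), column and head near (303,170). The oil bottle is at (369,176), the loupe at (384,228), the green and orange decoys at (372,260) and (242,187). In the side view the table is near (275,268) and the gauge near (325,220).

```bash
python3 - <<'E'
from h import *
a=np.load("side.npy",allow_pickle=True).item();b=np.load("top.npy",allow_pickle=True).item()
c1=cv2.resize(a["pixels"][170:330,200:400],(500,400),interpolation=cv2.INTER_CUBIC)
c2=cv2.resize(b["pixels"][145:275,250:360],(300,355),interpolation=cv2.INTER_CUBIC)
o=np.zeros((400,800,3),np.uint8);o[:,:500]=c1;o[:355,500:]=c2;save("crop.png",o)
for n,i in(("top",b),("side",a)):
    p=cloud(i); x,y,z=p[...,0],p[...,1],p[...,2]
    roi=(x>.25)&(x<.8)&(abs(y)<.3)&(i["z_map"]>0)
    print(n,"bench",np.median(z[roi&(abs(z)<.02)]))
    m=roi&(abs(z-.042)<.003)
    lab,st=cv2.connectedComponentsWithStats(m.astype(np.uint8))[1:3]
    k=1+st[1:,4].argmax(); m=lab==k
    q=p[m]; 
    (cx,cy),r=cv2.minEnclosingCircle(q[:,:2].astype(np.float32)); print("disc",cx,cy,r,len(q),np.median(q[:,2]))
    # pegs: near z .078
    m=roi&(abs(z-.078)<.005)&(np.hypot(x-cx,y-cy)<.12)
    nn,lab,st,_=cv2.connectedComponentsWithStats(m.astype(np.uint8))
    for k in range(1,nn):
        if st[k,4]>2:
            q=p[lab==k].mean(0);print(" peg?",np.round(q,4),st[k,4],"r",round(np.hypot(q[0]-cx,q[1]-cy),4),"ang",round(np.degrees(np.arctan2(q[1]-cy,q[0]-cx)),1))
    for lo,hi in((.18,.193),(.2,.215)):
        m=roi&(z>lo)&(z<hi)
        nn,lab,st,_=cv2.connectedComponentsWithStats(m.astype(np.uint8))
        for k in range(1,nn):
            if st[k,4]>4:print(lo,np.round(p[lab==k].mean(0),4),st[k])
E
```

```text
top bench 0.0008771147808748214
disc 0.5909222960472107 -0.07136166840791702 0.10747604817152023 2445 0.0423850512122117
 peg? [ 0.6795 -0.0946  0.0781] 20 r 0.0916 ang -14.7
 peg? [ 0.654  -0.0085  0.0778] 23 r 0.0891 ang 44.9
 peg? [ 0.6174 -0.1592  0.0773] 22 r 0.0917 ang -73.3
 peg? [0.5672 0.0124 0.0773] 22 r 0.087 ang 105.8
 peg? [ 0.5304 -0.1388  0.0777] 21 r 0.0906 ang -131.9
 peg? [ 0.5048 -0.0525  0.0783] 22 r 0.0882 ang 167.6
0.18 [ 0.7323 -0.0322  0.188 ] [293 156  17  14 167]
0.18 [ 0.6805 -0.0412  0.1844] [302 182   6   4   7]
0.2 [ 0.6881 -0.0455  0.2072] [302 175  10   9  70]
side bench 0.0001423971349473474
disc 0.5945796370506287 -0.073550745844841 0.10734096169471741 4005 0.04203616768655505
 peg? [0.5668 0.0108 0.0764] 27 r 0.0888 ang 108.2
 peg? [ 0.6478 -0.0589  0.078 ] 12 r 0.0552 ang 15.4
 peg? [ 0.505  -0.0535  0.0767] 33 r 0.0918 ang 167.4
 peg? [ 0.6794 -0.0967  0.0764] 35 r 0.088 ang -15.2
 peg? [ 0.5305 -0.1399  0.0767] 40 r 0.0923 ang -134.0
 peg? [ 0.6175 -0.1616  0.0764] 47 r 0.091 ang -75.4
0.18 [ 0.7319 -0.0368  0.1863] [333 181  22  14 200]
0.18 [ 0.6865 -0.0528  0.1865] [316 190  12   8  72]
0.2 [ 0.6871 -0.0498  0.2056] [316 180  13   9  87]
```

View pics/crop.png

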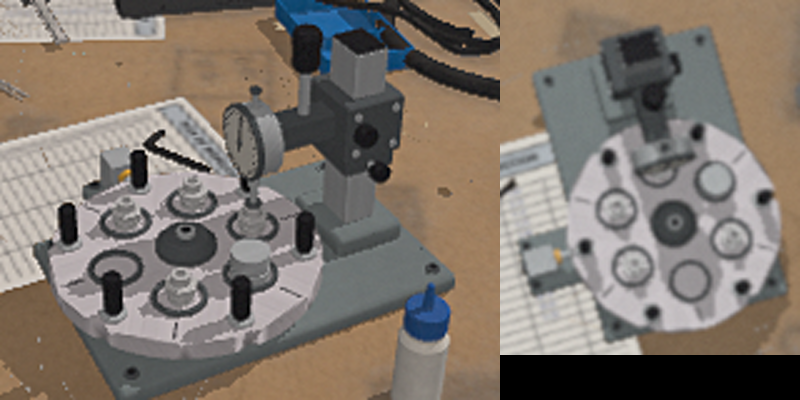

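The plain, smooth cylinder without a bore is the part at top crop (716,182), which is full top image about (329,212). In the side crop it is at (250,258). That puts it in the right nest (-60°). The other candidates at (617,210), (733,237) and (632,265) all show a bore and hexagon, so they are fittings. The 180° nest is empty. The table therefore has to turn counter-clockwise (+60°).

From the pegs, the pivot is at (0.592, -0.0735) and the stand's yaw is 16.4°. The predicted knob position (0.688, -0.045) matches the measured one.

Emit:
arm_command(
  targets=[
    [[0, 0, -0.035, 0, 0, 0.0925], [0.042, -0.0275, 0, 0, 0, 0], [0.042, -0.0275, 0, 0, 0, 0], [0.042, -0.0275, 0, 0, 0, 0], [0.042, -0.0275, 0, 0, 0, 0], [0.042, -0.0275, 0, 0, 0, 0], [0.042, -0.0275, 0, 0, 0, 0], [0.042, -0.0275, 0, 0, 0, 0], [0.042, -0.0275, 0, 0, 0, 0], [0.042, -0.0275, 0, 0, 0, 0]],
  ],
  jaw=0.07,
)

```text
clock: 1.35
position: [0.5243, -0.2357, 0.2805]
ee_rot: [-3.11, -0.446, 0.001]
force: [0.6, -0.4, -0.2]
width: 0.761
gripper_force: 0.0
```

Emit:
arm_command(
  targets=[
    [[0.042, -0.0273, 0, 0, 0, 0], [0.042, -0.0273, 0, 0, 0, 0], [0.042, -0.0273, 0, 0, 0, 0], [0.042, -0.0273, 0, 0, 0, 0], [0.042, -0.0273, 0, 0, 0, 0], [0, 0, 0, 0, 0, 0], [0, 0, 0, 0, 0, 0]],
  ],
)

```text
clock: 2.22
position: [0.6863, -0.0475, 0.28]
ee_rot: [3.109, 0.447, -0.002]
force: [0.4, -1.3, -0.6]
width: 0.762
gripper_force: 0.0
```

```bash
cat >> h.py <<'E'
def st():
    s=arm.observe(); P=np.array(s["position"]);Rt=rot(s["ee_rot"])
    print("t",round(float(s["clock"]),2),"P",np.round(P,4),"yaw",round(np.degrees(np.arctan2(Rt[1,0],Rt[0,0])),2),"F",np.round(s["force"],1),"J",np.round(s["joints"],2))
    return P,Rt
def totool(w):
    P,Rt=st(); d=Rt.T@(np.array(w)-P); print("tool shift",np.round(d,4)); return d
def wcloud():
    P,Rt=st(); i=arm.get_image("wrist"); T=np.array(i["T_tool_cam"]); z=i["z_map"]; v,u=np.mgrid[:z.shape[0],:z.shape[1]]
    p=np.stack([(u-i["cx"])/i["fx"]*z,(v-i["cy"])/i["fy"]*z,z],-1)@T[:3,:3].T+T[:3,3]
    return i,p@Rt.T+P
E
python3 - <<'E'
from h import *
totool([.6881,-.0453,.198])
i,p=wcloud(); save("w1.png",i["pixels"]); z=p[...,2]
m=(abs(z-.208)<.004)&(i["z_map"]>0)&(np.hypot(p[...,0]-.688,p[...,1]+.045)<.03)
v,u=np.nonzero(m); print(m.sum()); 
if m.sum(): q=p[m]; print(q.mean(0),q.min(0),q.max(0),u.mean(),v.mean())
E
```

```text
t 2.23 P [ 0.6863 -0.0475  0.28  ] yaw 16.34 F [ 0.4 -1.3 -0.6] J [ 0.09  0.53 -0.17  1.33  0.09  1.29 -1.36]
tool shift [ 0.0024 -0.0016  0.082 ]
t 2.23 P [ 0.6863 -0.0475  0.28  ] yaw 16.34 F [ 0.4 -1.3 -0.6] J [ 0.09  0.53 -0.17  1.33  0.09  1.29 -1.36]
710
[ 0.69014695 -0.04351044  0.20768293] [ 0.67799959 -0.05509461  0.20401449] [ 0.7005882  -0.03260676  0.21048609] 272.7352112676056 221.17323943661972
```

View pics/w1.png

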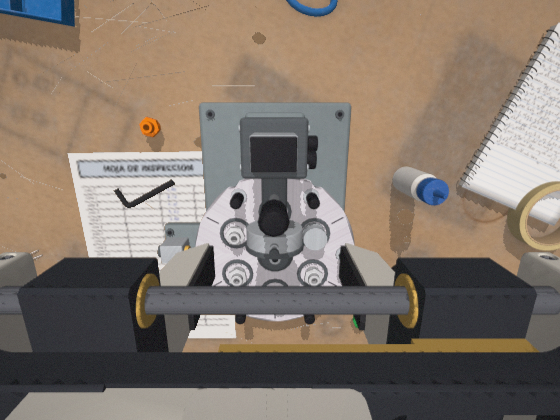

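The wrist view shows the knob at (273,217) between the open fingers. The plain master at (316,238) confirms it is on the right.

Emit:
arm_command(
  targets=[
    [[0.0035, -0.0025, 0.02, 0, 0, 0], [0, 0, 0.022, 0, 0, 0], [0, 0, 0.02, 0, 0, 0], [0, 0, 0.02, 0, 0, 0], [0, 0, 0, 0, 0, 0], [0, 0, 0, 0, 0, 0]],
  ],
)

```text
clock: 3.02
position: [0.6895, -0.0446, 0.1998]
ee_rot: [3.109, 0.444, 0.002]
force: [0.6, 0.1, -0.3]
width: 0.761
gripper_force: 0.0
```

Emit:
arm_command(
  targets=[
    [[0, 0, 0, 0, 0, 0], [0, 0, 0, 0, 0, 0], [0, 0, 0, 0, 0, 0], [0, 0, 0, 0, 0, 0], [0, 0, 0, 0, 0, 0], [0, 0, 0, 0, 0, 0]],
  ],
  jaw=0.01,
  newtons=25,
)

```text
clock: 3.78
position: [0.6894, -0.0438, 0.1987]
ee_rot: [3.109, 0.446, 0.0]
force: [0.4, -0.6, 0.3]
width: 0.235
gripper_force: 25.0
```

Emit:
arm_command(
  targets=[
    [[0, 0, -0.006, 0, 0, 0], [0, 0, -0.008, 0, 0, 0], [0, 0, -0.008, 0, 0, 0], [0, 0, -0.0075, 0, 0, 0], [0, 0, 0, 0, 0, 0], [0, 0, 0, 0, 0, 0], [0, 0, 0, 0, 0, 0]],
  ],
)

```text
clock: 4.65
position: [0.6894, -0.0437, 0.2288]
ee_rot: [3.109, 0.446, 0.001]
force: [-0.6, -1.2, 2.3]
width: 0.233
gripper_force: 25.0
```

Emit:
arm_command(
  targets=[
    [[0, 0, 0, 0, 0, 0], [0, 0, 0, 0, 0, 0], [0, 0, 0, 0, 0, 0], [0, 0, 0, 0, 0, 0]],
  ],
  jaw=0.07,
)

```text
clock: 5.15
position: [0.6893, -0.0435, 0.2281]
ee_rot: [-3.11, -0.447, 0.0]
force: [-0.1, -0.3, 0.6]
width: 0.623
gripper_force: 0.0
```

Emit:
arm_command(
  targets=[
    [[0, 0, -0.015, 0, 0, 0], [0, 0, -0.02, 0, 0, 0], [0, 0, -0.02, 0, 0, 0], [0, 0, -0.015, 0, 0, 0], [0, 0, 0, 0, 0, 0], [0, 0, 0, 0, 0, 0]],
  ],
)

```text
clock: 5.9
position: [0.6891, -0.0437, 0.2976]
ee_rot: [-3.11, -0.446, 0.001]
force: [-0.6, 0.1, -1.0]
width: 0.763
gripper_force: 0.0
```

```bash
python3 - <<'E'
from h import *
i,p=wcloud(); z=p[...,2]
m=(z>.2)&(z<.26)&(i["z_map"]>0)&(np.hypot(p[...,0]-.689,p[...,1]+.044)<.02)
print(m.sum(),np.percentile(z[m],[5,50,95]),p[m].mean(0))
c=np.array([.5925,-.073]);r=np.radians(16.4+150)
totool([c[0]+.09*np.cos(r),c[1]+.09*np.sin(r),.085])
E
```

```text
t 5.9 P [ 0.6891 -0.0437  0.2976] yaw 16.34 F [-0.6  0.1 -1. ] J [ 0.09  0.52 -0.17  1.3   0.09  1.33 -1.37]
1027 [0.21392747 0.23749759 0.23916156] [ 0.69186745 -0.04298623  0.23364381]
t 5.95 P [ 0.689  -0.0437  0.2973] yaw 16.35 F [ 0.4 -0.7 -0.3] J [ 0.09  0.52 -0.17  1.3   0.09  1.33 -1.37]
tool shift [-0.1785 -0.0438  0.2126]
```

Emit:
arm_command(
  targets=[
    [[-0.0445, -0.011, 0, 0, 0, 0], [-0.0445, -0.011, 0, 0, 0, 0], [-0.0445, -0.011, 0, 0, 0, 0], [-0.0445, -0.011, 0, 0, 0, 0], [0, 0, 0.03, 0, 0, 0.131], [0, 0, 0.03, 0, 0, 0.131], [0, 0, 0.03, 0, 0, 0.131], [0, 0, 0.03, 0, 0, 0.131], [0, 0, 0, 0, 0, 0], [0, 0, 0, 0, 0, 0]],
  ],
  jaw=0.045,
)

```text
clock: 7.2
position: [0.5066, -0.0514, 0.1789]
ee_rot: [-3.12, 0.369, -0.001]
force: [0.3, 0.0, 0.1]
width: 0.494
gripper_force: 0.0
```

```bash
python3 - <<'E'
from h import *
i,p=wcloud(); z=p[...,2]; save("w2.png",i["pixels"])
c=np.array([.5925,-.073])
m=(abs(z-.078)<.005)&(i["z_map"]>0)&(np.hypot(p[...,0]-c[0],p[...,1]-c[1])<.11)
n,lab,stt,cc=cv2.connectedComponentsWithStats(m.astype(np.uint8))
for k in range(1,n):
    if stt[k,4]>40: print(np.round(p[lab==k].mean(0),4),stt[k,4],np.round(cc[k]))
r=np.radians(16.4+150)
totool([c[0]+.09*np.cos(r),c[1]+.09*np.sin(r),.078])
E
```

```text
t 7.2 P [ 0.5066 -0.0514  0.1789] yaw -13.51 F [0.3 0.  0.1] J [ 0.09  0.33 -0.12  1.93  0.05  0.89 -1.86]
[ 0.6536 -0.0064  0.0777] 282 [164.  33.]
[ 0.6177 -0.1574  0.0777] 371 [388.  32.]
[0.5677 0.0132 0.0776] 263 [177. 161.]
[ 0.5313 -0.1363  0.0777] 260 [376. 161.]
[ 0.5065 -0.051   0.0775] 228 [276. 215.]
t 7.25 P [ 0.5069 -0.0515  0.1793] yaw -13.54 F [-0.2 -0.3  0. ] J [ 0.09  0.33 -0.12  1.93  0.05  0.89 -1.86]
tool shift [-0.0019  0.0008  0.1013]
```

View pics/w2.png

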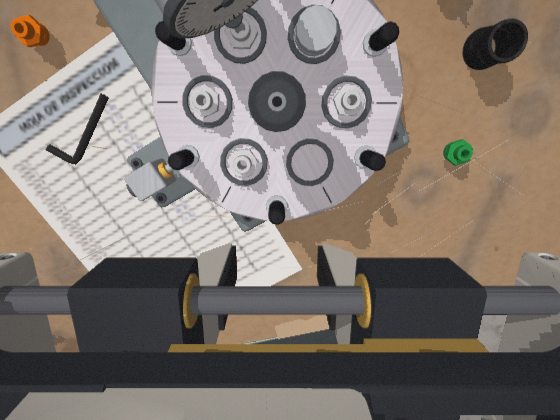

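The wrist view puts the peg at (277,212), in line with the jaws. The master at (314,30) is on the right. I'll go straight down onto the peg.

Emit:
arm_command(
  targets=[
    [[0, 0, 0.025, 0, 0, 0], [0, 0, 0.025, 0, 0, 0], [0, 0, 0.025, 0, 0, 0], [0, 0, 0.025, 0, 0, 0], [0, 0, 0, 0, 0, 0], [0, 0, 0, 0, 0, 0]],
  ],
)

```text
clock: 8.0
position: [0.5072, -0.0515, 0.0796]
ee_rot: [-3.119, 0.373, -0.003]
force: [0.6, 0.6, 0.7]
width: 0.487
gripper_force: 0.0
```

Emit:
arm_command(
  targets=[
    [[0, 0, 0, 0, 0, 0], [0, 0, 0, 0, 0, 0], [0, 0, 0, 0, 0, 0], [0, 0, 0, 0, 0, 0], [0, 0, 0, 0, 0, 0]],
  ],
  jaw=0.005,
  newtons=20,
)

```text
clock: 8.62
position: [0.5063, -0.0513, 0.0784]
ee_rot: [-3.119, 0.374, -0.0]
force: [-0.6, 1.7, 3.8]
width: 0.147
gripper_force: 20.0
```

Emit:
arm_command(
  targets=[
    [[0.0002, 0.0062, 0, 0, 0, -0.0698], [0.0002, 0.0062, 0, 0, 0, -0.0698], [0.0002, 0.0062, 0, 0, 0, -0.0698], [0.0002, 0.0062, 0, 0, 0, -0.0698], [0.0002, 0.0062, 0, 0, 0, -0.0698], [0.0002, 0.0062, 0, 0, 0, -0.0698], [0.0002, 0.0062, 0, 0, 0, -0.0698], [0.0002, 0.0062, 0, 0, 0, -0.0698], [0.0002, 0.0062, 0, 0, 0, -0.0698], [0.0002, 0.0062, 0, 0, 0, -0.0698]],
  ],
)

```text
clock: 9.88
position: [0.5128, -0.111, 0.0784]
ee_rot: [-3.057, -0.72, -0.0]
force: [-0.4, 5.4, 5.6]
width: 0.146
gripper_force: 20.0
```

```bash
python3 - <<'E'
from h import *
P,_=st(); d=P[:2]-np.array([.5926,-.0718]); print(np.hypot(*d),np.degrees(np.arctan2(d[1],d[0]))%360)
E
```

```text
t 9.88 P [ 0.5128 -0.111   0.0784] yaw 26.49 F [-0.4  5.4  5.6] J [ 0.33  0.5  -0.3   1.98  0.22  0.69 -1.21]
0.08890134421844488 206.14943662313473
```

Emit:
arm_command(
  targets=[
    [[0.0002, 0.0062, 0, 0, 0, -0.0698], [0.0002, 0.0062, 0, 0, 0, -0.0698], [0.0002, 0.0062, 0, 0, 0, -0.0698], [0.0002, 0.0062, 0, 0, 0, -0.0698], [0.0002, 0.0062, 0, 0, 0, -0.0698], [0, 0, 0, 0, 0, 0], [0, 0, 0, 0, 0, 0]],
  ],
)

```text
clock: 10.75
position: [0.5315, -0.1366, 0.0784]
ee_rot: [2.889, 1.234, 0.002]
force: [2.1, 2.6, 3.0]
width: 0.144
gripper_force: 20.0
```

```bash
python3 - <<'E'
from h import *
P,_=st(); d=P[:2]-np.array([.5926,-.0718]); print(np.hypot(*d),np.degrees(np.arctan2(d[1],d[0]))%360)
r=np.radians(226.4);totool([.5926+.089*np.cos(r),-.0718+.089*np.sin(r),P[2]])
E
```

```text
t 10.75 P [ 0.5315 -0.1366  0.0784] yaw 46.27 F [2.1 2.6 3. ] J [ 0.43  0.54 -0.38  1.91  0.29  0.74 -0.88]
0.08905252612718803 226.64961117401162
t 10.75 P [ 0.5315 -0.1366  0.0784] yaw 46.27 F [2.1 2.6 3. ] J [ 0.43  0.54 -0.38  1.91  0.29  0.74 -0.88]
tool shift [ 0.0001 -0.0004 -0.    ]
```

Emit:
arm_command(
  targets=[
    [[0, 0, 0, 0, 0, 0], [0, 0, 0, 0, 0, 0], [0, 0, 0, 0, 0, 0], [0, 0, 0, 0, 0, 0], [0, 0, 0, 0, 0, 0]],
  ],
  jaw=0.045,
)

```text
clock: 11.38
position: [0.5308, -0.1369, 0.0782]
ee_rot: [-2.889, -1.235, 0.0]
force: [-0.7, -0.6, -0.1]
width: 0.491
gripper_force: 0.0
```

Emit:
arm_command(
  targets=[
    [[0, 0, -0.03, 0, 0, 0], [0, 0, -0.04, 0, 0, 0], [0, 0, -0.04, 0, 0, 0], [0, 0, -0.04, 0, 0, 0], [0, 0, -0.04, 0, 0, 0], [0, 0, -0.03, 0, 0, 0], [0, 0, 0, 0, 0, 0], [0, 0, 0, 0, 0, 0]],
  ],
)

```text
clock: 12.38
position: [0.5305, -0.1369, 0.2976]
ee_rot: [-2.888, -1.235, 0.001]
force: [1.0, 0.8, -0.9]
width: 0.49
gripper_force: 0.0
```

```bash
python3 - <<'E'
from h import *
i,p=wcloud(); z=p[...,2]; w=i["pixels"]
c=np.array([.5926,-.0718])
m=(abs(z-.078)<.005)&(i["z_map"]>0)&(np.hypot(p[...,0]-c[0],p[...,1]-c[1])<.11)
n,lab,stt,cc=cv2.connectedComponentsWithStats(m.astype(np.uint8))
for k in range(1,n):
    if stt[k,4]>20: q=p[lab==k].mean(0);print(np.round(q,4),stt[k,4],np.round(cc[k]),round(np.degrees(np.arctan2(q[1]-c[1],q[0]-c[0])),1))
a=arm.get_image("side")["pixels"]
o=np.zeros((420,800,3),np.uint8); o[:,:420]=cv2.resize(w[:300,100:500],(420,315),interpolation=cv2.INTER_AREA)[:420].repeat(1,0) if 0 else cv2.copyMakeBorder(cv2.resize(w[:300,100:500],(420,315)),0,105,0,0,cv2.BORDER_CONSTANT)
o[:,420:]=cv2.resize(a[160:330,210:364],(380,420),interpolation=cv2.INTER_CUBIC); save("chk.png",o)
totool([.6893,-.0437,.228])
E
```

```text
t 12.38 P [ 0.5305 -0.1369  0.2976] yaw 46.3 F [ 1.   0.8 -0.9] J [ 0.5   0.31 -0.45  1.66  0.14  1.21 -0.75]
[ 0.6541 -0.0074  0.0778] 172 [276.  11.] 46.3
[0.5675 0.0135 0.0778] 153 [203.  59.] 106.4
[ 0.6794 -0.0928  0.0778] 150 [350.  59.] -13.6
[ 0.5061 -0.0511  0.0776] 118 [209. 145.] 166.5
[ 0.6178 -0.1576  0.0779] 119 [345. 145.] -73.6
[ 0.5314 -0.1367  0.0777] 106 [277. 183.] -133.3
t 12.47 P [ 0.5303 -0.1368  0.2971] yaw 46.31 F [-0.7  0.6  0.2] J [ 0.5   0.31 -0.45  1.66  0.14  1.21 -0.75]
tool shift [0.1773 0.0508 0.0688]
```

View pics/chk.png

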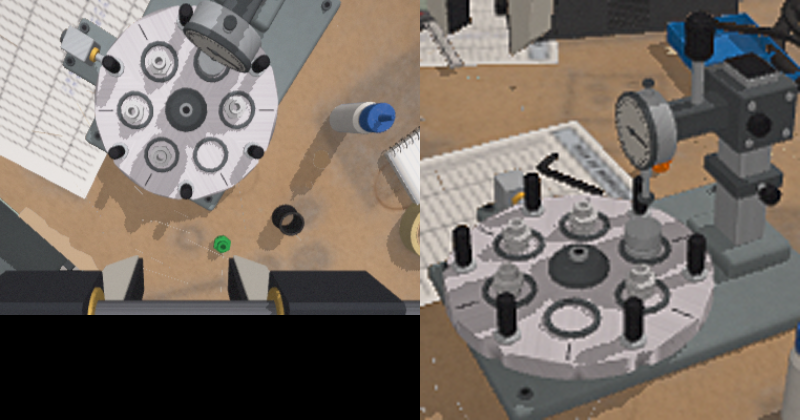

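The pegs are exactly back on the notch angles. The side crop shows the plain master at (643,238) standing under the raised contact. The fittings are still in their nests.

Emit:
arm_command(
  targets=[
    [[0.0443, 0.0127, 0, 0, 0, 0], [0.0443, 0.0127, 0, 0, 0, 0], [0.0443, 0.0127, 0, 0, 0, 0], [0.0443, 0.0127, 0, 0, 0, 0], [0, 0, 0, 0, 0, 0.131], [0, 0, 0, 0, 0, 0.131], [0, 0, 0, 0, 0, 0.131], [0, 0, 0, 0, 0, 0.131], [0, 0, 0, 0, 0, 0], [0, 0, 0, 0, 0, 0]],
  ],
  jaw=0.07,
)

```text
clock: 13.72
position: [0.6899, -0.0438, 0.2975]
ee_rot: [-3.109, -0.45, 0.002]
force: [-1.0, -0.7, 0.2]
width: 0.761
gripper_force: 0.0
```

```bash
python3 - <<'E'
from h import *
totool([.6893,-.0437,.228])
E
```

```text
t 13.72 P [ 0.6899 -0.0438  0.2975] yaw 16.46 F [-1.  -0.7  0.2] J [ 0.18  0.54 -0.32  1.29  0.17  1.34 -1.43]
tool shift [-0.0005 -0.0002  0.0695]
```

Emit:
arm_command(
  targets=[
    [[0, 0, 0.018, 0, 0, 0], [0, 0, 0.018, 0, 0, 0], [0, 0, 0.018, 0, 0, 0], [0, 0, 0.0155, 0, 0, 0], [0, 0, 0, 0, 0, 0], [0, 0, 0, 0, 0, 0]],
  ],
)

```text
clock: 14.48
position: [0.6904, -0.0437, 0.2292]
ee_rot: [3.11, 0.445, 0.001]
force: [-0.3, -0.3, 0.6]
width: 0.762
gripper_force: 0.0
```

Emit:
arm_command(
  targets=[
    [[0, 0, 0, 0, 0, 0], [0, 0, 0, 0, 0, 0], [0, 0, 0, 0, 0, 0], [0, 0, 0, 0, 0, 0], [0, 0, 0, 0, 0, 0], [0, 0, 0, 0, 0, 0]],
  ],
  jaw=0.01,
  newtons=25,
)

```text
clock: 15.22
position: [0.69, -0.0436, 0.2287]
ee_rot: [-3.11, -0.445, 0.0]
force: [-0.2, 1.2, 1.0]
width: 0.233
gripper_force: 25.0
```

Emit:
arm_command(
  targets=[
    [[0, 0, 0.005, 0, 0, 0], [0, 0, 0.006, 0, 0, 0], [0, 0, 0.006, 0, 0, 0], [0, 0, 0.005, 0, 0, 0], [0, 0, 0.004, 0, 0, 0], [0, 0, 0.003, 0, 0, 0], [0, 0, 0, 0, 0, 0], [0, 0, 0, 0, 0, 0]],
  ],
)

```text
clock: 16.23
position: [0.69, -0.0436, 0.1992]
ee_rot: [-3.11, -0.445, 0.001]
force: [-0.2, 1.8, -1.0]
width: 0.234
gripper_force: 25.0
```

Emit:
arm_command(
  targets=[
    [[0, 0, 0.001, 0, 0, 0], [0, 0, 0.0005, 0, 0, 0], [0, 0, 0, 0, 0, 0], [0, 0, 0, 0, 0, 0]],
  ],
)

```text
clock: 16.73
position: [0.69, -0.0436, 0.1986]
ee_rot: [-3.11, -0.445, -0.0]
force: [-2.8, 1.7, 5.6]
width: 0.235
gripper_force: 25.0
```

Emit:
arm_command(
  targets=[
    [[0, 0, 0.001, 0, 0, 0], [0, 0, 0.001, 0, 0, 0], [0, 0, 0, 0, 0, 0], [0, 0, 0, 0, 0, 0]],
  ],
)

```text
clock: 17.23
position: [0.6902, -0.0436, 0.1984]
ee_rot: [3.11, 0.445, 0.002]
force: [-7.8, 2.1, 16.2]
width: 0.23
gripper_force: 25.0
```

Emit:
arm_command(
  targets=[
    [[0, 0, -0.002, 0, 0, 0], [0, 0, 0, 0, 0, 0]],
  ],
)

```text
clock: 17.48
position: [0.6901, -0.0436, 0.1986]
ee_rot: [-3.11, -0.445, -0.0]
force: [-4.7, 2.1, 6.7]
width: 0.23
gripper_force: 25.0
```

Emit:
arm_command(
  targets=[
    [[0, 0, 0, 0, 0, 0], [0, 0, 0, 0, 0, 0], [0, 0, 0, 0, 0, 0], [0, 0, 0, 0, 0, 0], [0, 0, 0, 0, 0, 0]],
  ],
  jaw=0.07,
)

```text
clock: 18.1
position: [0.6901, -0.0439, 0.1981]
ee_rot: [3.11, 0.445, -0.0]
force: [0.8, -0.7, 0.0]
width: 0.725
gripper_force: 0.0
```

Emit:
arm_command(
  targets=[
    [[0, 0, -0.015, 0, 0, 0], [0, 0, -0.03, 0, 0, 0], [0, 0, -0.03, 0, 0, 0], [0, 0, -0.025, 0, 0, 0], [0, 0, 0, 0, 0, 0], [0, 0, 0, 0, 0, 0]],
  ],
)

```text
clock: 18.85
position: [0.6898, -0.0439, 0.298]
ee_rot: [3.11, 0.445, -0.0]
force: [1.1, 0.1, -0.6]
width: 0.764
gripper_force: 0.0
```

```bash
python3 - <<'E'
from h import *
i,p=wcloud(); z=p[...,2]
m=(z>.19)&(z<.26)&(i["z_map"]>0)&(np.hypot(p[...,0]-.69,p[...,1]+.044)<.012)
print(m.sum(),np.percentile(z[m],[5,50,95]))
c=np.array([.5926,-.0718])
m=(abs(z-.078)<.005)&(i["z_map"]>0)&(np.hypot(p[...,0]-c[0],p[...,1]-c[1])<.11)
n,lab,stt,cc=cv2.connectedComponentsWithStats(m.astype(np.uint8))
for k in range(1,n):
    if stt[k,4]>20: q=p[lab==k].mean(0);print(round(np.degrees(np.arctan2(q[1]-c[1],q[0]-c[0])),1))
a=arm.get_image("side")["pixels"]; save("fin.png",cv2.resize(a[160:370,180:400],None,fx=2.8,fy=2.8,interpolation=cv2.INTER_CUBIC))
E
```

```text
t 18.85 P [ 0.6898 -0.0439  0.298 ] yaw 16.28 F [ 1.1  0.1 -0.6] J [ 0.18  0.54 -0.32  1.29  0.17  1.34 -1.43]
688 [0.19750277 0.2078339  0.20930129]
45.8
-13.1
167.3
-134.2
```

View pics/fin.png

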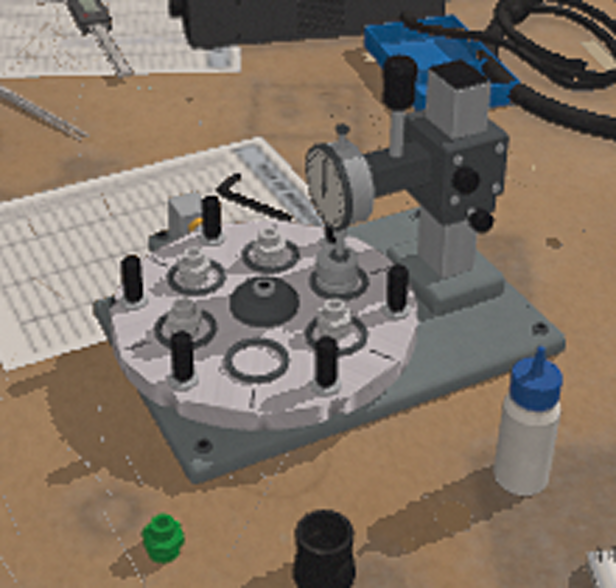

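The spindle stands on the master at (340,268). The head is down, with the knob top at 0.2078 m as at the start, and the bystanders haven't moved.

```bash
python3 -c "
from cell import arm
print(arm.sign_off())"
```

```text
the job is handed in; nothing more can be done
None
```

The job is handed in: I lifted the head, turned the table one station counter-clockwise into its notch, and lowered the head onto its stop, leaving the spindle on the master and the arm clear at about 19 s.

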